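Key in the code and index the pill carousel to the next dose

TASK

Unlock the pill carousel by pressing the yellow, then the blue, then the white key of the keypad fully down, one at a time, letting each spring back before the next. Then draw the carousel's orange index pin up, swing the wheel anticlockwise (seen from above) to the very next slot, let the pin drop fully into it, and only then press the green key fully down to log the dose and let it spring back. Never press the red emergency key, press no code key again once the wheel has been turned, and leave everything else on the shelf standing where it is.

Things in the scene. Friction and masses are not known exactly. Their poses are not given: they have to be found in the camera images.
- keypad: White plastic keypad fixed to the shelf, 112 (x) by 160 (y) by 20 mm high; origin at the centre of its underside, z up. It carries five round sprung keys, each a coloured cap 26 mm across in a black collar 42 mm across and 12 mm high; the cap stands 10 mm above its collar, its top 42 mm above the shelf. Keys stand in a front row of three (48 mm apart) and a back row of two (50 mm apart, 48 mm behind); which colour stands in which place changes.
- carousel: Pill carousel fixed to the shelf: black round base, 160 mm across and 30 mm high, with an aluminium index ring on it (inside radius 50 mm, outside about 79 mm, top 42 mm above the shelf) cut by seven equal radial slots 12 mm wide, 51.4 degrees (0.8976 rad) apart, 12 mm deep. Origin at the centre of the underside, on the wheel's upright axis. The pin starts in the slot that lies on the carousel's own +x axis. The carousel may stand at any yaw.
- next_slot (a point): Centre of the next slot anticlockwise (seen from above) from the one where the pin starts: on the top face of the index ring, 62 mm from the wheel's axis, 42 mm above the shelf. Fixed to the carousel.
- wheel (a joint): Turn of the purple pill wheel (88 mm across, top 55 mm above the shelf) about the carousel's upright axis, rad: 0 at the start, growing anticlockwise seen from above; one slot on is 0.8976. It turns freely (about 0.03 N m of friction) once the pin is out of its slot. A steel arm (22 mm wide, top 55 mm above the shelf) reaches from it over the ring and carries the index pin.
- pin (a joint): How far the sprung index pin is drawn up, m: 0 fully dropped, 0.016 at most. It is a steel rod of 8 mm diameter whose round tip reaches 9 mm into a slot, so it clears the ring when drawn 9 mm or more. Its spring pulls it down with 2 N when down and about 5 N when fully drawn; let go, it drops into a slot (up to about 2 mm of play each way) or rests on top of the ring (about 9 mm up) and drops in when the wheel brings it over a slot.
- pin_knob (a point): Centre of the orange knob on top of the index pin: an upright round plastic knob 26 mm in diameter and 26 mm high, 62 mm from the wheel's axis. With the pin down this point is 81 mm above the shelf, and the knob's underside is 13 mm above the steel arm. It rises with the pin and swings round with the wheel.
- key_yellow_top (a point): Centre of the top face of the yellow key (first code key); 42 mm above the shelf when up.
- key_yellow (a joint): How far the yellow key is pressed, m: 0 up, 0.006 fully down. The spring takes 1.5 N to start and 5 N at the bottom, and lifts the key again when released.
- key_blue_top (a point): Centre of the top face of the blue key (second code key); 42 mm above the shelf when up.
- key_blue (a joint): How far the blue key is pressed, m: 0 up, 0.006 fully down. The spring takes 1.5 N to start and 5 N at the bottom, and lifts the key again when released.
- key_white_top (a point): Centre of the top face of the white key (third code key); 42 mm above the shelf when up.
- key_white (a joint): How far the white key is pressed, m: 0 up, 0.006 fully down. The spring takes 1.5 N to start and 5 N at the bottom, and lifts the key again when released.
- key_green_top (a point): Centre of the top face of the green key (key that logs the dose, pressed last); 42 mm above the shelf when up.
- key_green (a joint): How far the green key is pressed, m: 0 up, 0.006 fully down. The spring takes 1.5 N to start and 5 N at the bottom, and lifts the key again when released.
- key_red_top (a point): Centre of the top face of the red key (emergency call key: must not be pressed); 42 mm above the shelf when up.
- key_red (a joint): How far the red key is pressed, m: 0 up, 0.006 fully down. The spring takes 1.5 N to start and 5 N at the bottom, and lifts the key again when released.
- brush_stand: Beige ceramic toothbrush stand, round, 66 mm across and 95 mm high, with two toothbrushes standing in it, 185 mm high in all and within 40 mm of its axis. Loose. Origin: centre of underside.
- cup: Frosted glass cup, 68 mm across at the rim, 95 mm high. Loose. Origin: centre of underside.
- pump: White soap pump bottle, 62 mm across, 163 mm high with a steel spout that reaches 39 mm from its axis along its own +x. Loose. Origin: centre of underside.
- nail_file: Steel nail file with a black handle lying flat, 147 mm long along its x, 16 mm wide, 6 mm high. Loose. Origin: underside, near the middle.
- pill_box: Purple plastic week pill box with seven hinged lids, 150 (x) by 40 by 24 mm high. Loose. Origin: centre of underside.
- cream_jar: Blue cream jar with white lid, 52 mm across, 45 mm high. Loose. Origin: centre of underside.
- hairbrush: Wooden hairbrush lying bristles up, 210 mm long along its x, 44 mm wide, 23 mm high. Loose. Origin: underside, near the middle.
- soap_dish: White soap dish with a bar of soap, 120 (x) by 80 by 34 mm high. Loose. Origin: centre of underside.
Not all that is in view belongs to the job. Of the things that look like the hairbrush, the largest one is meant.

How it is judged:
On the way, in this order (a step that is already met when the one before it is completed fails the run):
1. the yellow key is pressed at least 4.5 mm, the other keys up (value of joint key_yellow above 0.0045 m and value of joint each of key_blue, key_white, key_green, key_red below 0.0015 m), for 0.04 s.
2. then, the yellow key up again, the blue key is pressed at least 4.5 mm, the others up (value of joint key_blue above 0.0045 m and value of joint each of key_yellow, key_white, key_green, key_red below 0.0015 m), for 0.04 s.
3. then, the blue key up again, the white key is pressed at least 4.5 mm, the others up (value of joint key_white above 0.0045 m and value of joint each of key_yellow, key_blue, key_green, key_red below 0.0015 m), for 0.04 s.
4. then, all keys up, the index pin is drawn at least 8.5 mm with the wheel still at its first slot (value of joint pin above 0.0085 m and value of joint wheel below 0.3 rad and value of joint each of key_yellow, key_blue, key_white, key_green, key_red below 0.0015 m), for 0.04 s.
5. then the wheel stands one slot further anticlockwise with the pin dropped into that slot (value of joint wheel between 0.842598 and 0.952598 rad and value of joint pin below 0.003 m), for 0.2 s.
6. then the green key is pressed at least 4.5 mm, the others up, the pin still in its slot (all of step 5 and value of joint key_green above 0.0045 m and value of joint each of key_yellow, key_blue, key_white, key_red below 0.0015 m), for 0.04 s.
At the end, for the whole second after the job is handed in: The wheel rests one slot (0.8976 rad, within 0.055) anticlockwise of its start with the pin within 3 mm of fully dropped, all five keys are up (within 1.5 mm), and the eight bystanders stand upright (within 0.3 rad) within 25 mm of where they were (all of step 5 and value of joint each of key_yellow, key_blue, key_white, key_green, key_red below 0.0015 m and velocity of joint wheel between -0.05 and 0.05 rad/s and distance of each of brush_stand, cup, pump, nail_file, pill_box, cream_jar, hairbrush, soap_dish from where it was at the start of the episode below 0.025 m and angle between each of brush_stand, cup, pump, nail_file, pill_box, cream_jar, hairbrush, soap_dish's own z axis and vertical below 0.3 rad); the robot touches nothing.
It fails at once if the red emergency key is pressed, or two keys are down at once (3 mm or more) (value of joint key_red above 0.003 m or value of joint each of key_yellow, key_blue above 0.003 m or value of joint each of key_yellow, key_white above 0.003 m or value of joint each of key_yellow, key_green above 0.003 m or value of joint each of key_blue, key_white above 0.003 m or value of joint each of key_blue, key_green above 0.003 m or value of joint each of key_white, key_green above 0.003 m).
It fails at once if the green key is pressed before the wheel has reached the next slot with the pin dropped (value of joint key_green above 0.003 m and not (value of joint wheel between 0.842598 and 0.952598 rad and value of joint pin below 0.003 m)).
It fails at once if a code key is pressed after the wheel has been turned (value of joint any of key_yellow, key_blue, key_white above 0.003 m and value of joint wheel above 0.45 rad).
It fails at once if the wheel is turned clockwise (more than 0.2 rad) or towards a second slot (beyond 1.35 rad) (value of joint wheel below -0.2 rad or value of joint wheel above 1.35 rad).
It fails at once if a bystander is moved more than 25 mm or tipped more than 0.3 rad (distance of any of brush_stand, cup, pump, nail_file, pill_box, cream_jar, hairbrush, soap_dish from where it was at the start of the episode above 0.025 m or angle between any of brush_stand, cup, pump, nail_file, pill_box, cream_jar, hairbrush, soap_dish's own z axis and vertical above 0.3 rad).
It also fails if it takes over 67 s, if anything falls off the work surface, if the arm or the gripper's body presses on something with over 40 N, if the wrist force passes 120 N, or if a joint passes its speed limit or range.

ROBOT

A 7-joint arm with a two-finger parallel gripper is mounted at the origin on the work surface. World frame = base frame: x ahead of the robot, y to its left, z up, the work surface at z = 0. Lengths are in m, angles in rad, forces in N, time in s.
With the tool pointing down it reaches from about 0.425 to 0.95 m from the base axis. Payload 16.7 kg.
Tool frame: the origin (TCP) lies at the very end of the fingers, on their centre line; the grasp point (between the pads) lies 19 mm behind it; z points along the fingers, y is the direction in which the jaws open and shut (so a half turn about z gives the same grasp; the last joint's range is limited). The gripper opens to 94 mm and grips with 3 to 60 N. Pads are 16 mm wide; open, the fingers measure 119 mm over their backs; the gripper's body (75 mm by 177 mm) begins 78 mm behind the grasp point.
Start: joints at [1.101, 0.426, 0.074, 1.606, -0.034, 1.111, -0.067], TCP at [0.212, -0.641, 0.205] pointing down, gripper open.
Joint ranges: [-2.85, 2.85], [-0.5, 2.14], [-1.23, 1.37], [0.21, 2.46], [-1.02, 4.16], [0.16, 2.05], [-2.73, 2.73]. Speed limits (rad/s): [1.89, 1.89, 2.39, 2.39, 3.01, 3.01, 3.01].

INTERFACE

Orientations are given as a unit quaternion [x, y, z, w].
In Python, from rig import manip gives the robot as it stands.
- The arm moves only by the tool apply_moves, never from a script. Its argument "commands" is a list of rows, each a list of 7 numbers: the turn, a rotation vector about the tool's x, y, z in rad, then the shift along the tool's x, y, z in mm, then the opening, from 0 (shut) to 1 (fully open). A call has 1 to 20 rows; each row is the pose to reach, as a shift and turn from the pose commanded when the call began, along the tool's axes at that moment; what a row does not reach only later rows make up. A row lasts 1/8 s, in which the tool goes at most 62.5 mm and 10.7 degrees, less where a joint would pass 70% of its speed; a pose out of reach is approached as far as the arm can. A call with a gripper value outside its range is refused whole. The fingers move at their own pace and stop on an object; the grip force is fixed at half the most. Time passes only in rows, so rows that repeat a pose let the fingers close. It gives the time, the measured TCP pose, the force and the opening at its end, in the units of the state.
- manip.get_obs(): the state, without advancing time (a new reading comes with each control period).
- manip.capture(name): name is "scene" or "top"; returns the picture (400x640x3 uint8, red, green, blue); there is no depth.
- manip.camera_model(name): a dict with "intrinsics" (3x3 intrinsics, pixels), "k1" (the pictures are not rectified: a ray, as slopes to the right and down, at radius r is drawn at 1 + k1 r^2 times it, then the intrinsics apply), "rvec" (rotation vector, rad) and "tvec" (3), from world to camera coordinates, as OpenCV has them. Camera axes: x right, y down, z forward; pixel columns grow to the right and rows downward; lengths in m; the calibration is good to about 2 mm. A picture is of the moment at which its call begins. camera_model takes no time and is no camera call.
- manip.sign_off(): hands the job in, once; it reports no verdict.
The state is a dict: "time_s": time; "qpos": joint angles; "qd": joint speeds; "joint_torque": joint torques, N m; "position": TCP position; "orientation": TCP orientation; "force": force on the tool from outside, world axes, zero at the start; "wrist_torque": the same for the moment, N m; "opening": finger opening in m.
Only numpy, scipy, OpenCV 4.12 (cv2) and the standard library are available. Lean on these libraries where they do the work, as an engineer would, in place of code of your own. Each camera call takes 0.05 s, during which the arm holds its last target.

## Working session

There is one attempt and no reset: what is moved stays moved. The work goes in short steps, Python scripts to look and compute and a tool call to move; the robot and the scene stay as the last step left them, time stands still between calls to the robot, and variables do not carry over. Pictures are saved under pics/ and viewed, and the job is handed in when it is done.

Besides the shell and the picture viewer there is one more tool, called after ">>>" as name(argument=value, ...) on one line, values as JSON. apply_moves: Moves the arm, as the interface text tells. Its arguments: {"type":"object","properties":{"commands":{"type":"array","items":{"type":"array","items":{"type":"number"}}}},"required":["commands"]}

```bash
mkdir -p pics
python3 - <<'E'
from rig import manip
import cv2
o=manip.get_obs();print(o)
for n in("scene","top"):
    im=manip.capture(n);cv2.imwrite(f"pics/{n}0.png",im[:,:,::-1]);print(n,manip.camera_model(n))
E
```

```text
{'time_s': 0.0, 'qpos': array([ 1.10150639,  0.42670627,  0.07385122,  1.60663865, -0.03407654,
        1.11078182, -0.06707404]), 'qd': array([-0.00069791, -0.00192808,  0.00012139,  0.00365536,  0.0011336 ,
       -0.00122542,  0.00054585]), 'joint_torque': array([-2.68098038e-04, -9.35825157e+01,  3.66626009e+00, -4.54185820e+01,
       -4.88681300e-02,  2.01525504e-02,  5.73623129e-05]), 'position': array([ 0.21201771, -0.6403638 ,  0.20477883]), 'orientation': array([ 9.87243535e-01,  1.59216194e-01, -1.57284468e-04, -6.17800665e-04]), 'force': array([-0.90060361, -0.05158067,  0.56024872]), 'wrist_torque': array([ 0.00635323,  0.03893546, -0.02667216]), 'opening': 0.09433186126501003}
scene {'intrinsics': array([[414.23954054,   0.        , 321.70048807],
       [  0.        , 414.23954054, 200.7191376 ],
       [  0.        ,   0.        ,   1.        ]]), 'k1': 0.008384079169964259, 'rvec': array([ 0.81343182,  2.40733973, -1.28115596]), 'tvec': array([ 0.39304779, -0.13019384,  1.52085788])}
top {'intrinsics': array([[372.28031918,   0.        , 323.96270259],
       [  0.        , 372.28031918, 199.15003158],
       [  0.        ,   0.        ,   1.        ]]), 'k1': 0.022709009713863068, 'rvec': array([ 2.14771704, -2.20099449,  0.09009304]), 'tvec': array([0.08775955, 0.54106835, 1.00829119])}
```

View pics/scene0.png

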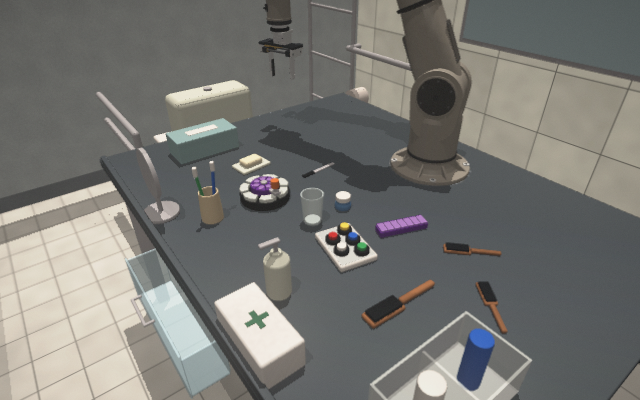

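View pics/top0.png

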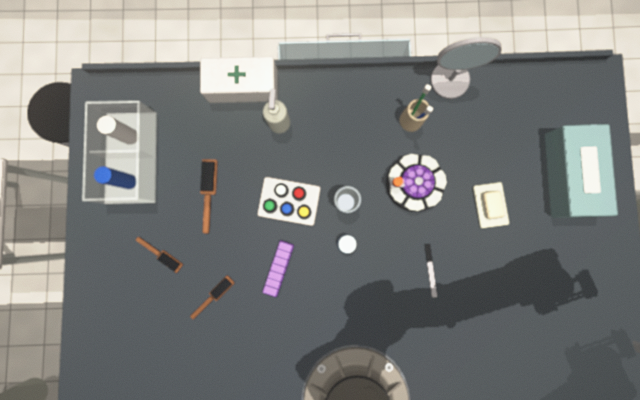

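Run:
```python
import cv2
a=cv2.imread("pics/top0.png")
cv2.imwrite("pics/t_key.png",cv2.resize(a[165:240,245:365],None,fx=6,fy=6,interpolation=cv2.INTER_CUBIC))
cv2.imwrite("pics/t_car.png",cv2.resize(a[145:220,375:460],None,fx=8,fy=8,interpolation=cv2.INTER_CUBIC))
b=cv2.imread("pics/scene0.png")
cv2.imwrite("pics/s_both.png",cv2.resize(b[165:275,230:390],None,fx=5,fy=5,interpolation=cv2.INTER_CUBIC))
```

```text
(no output)
```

View pics/t_key.png

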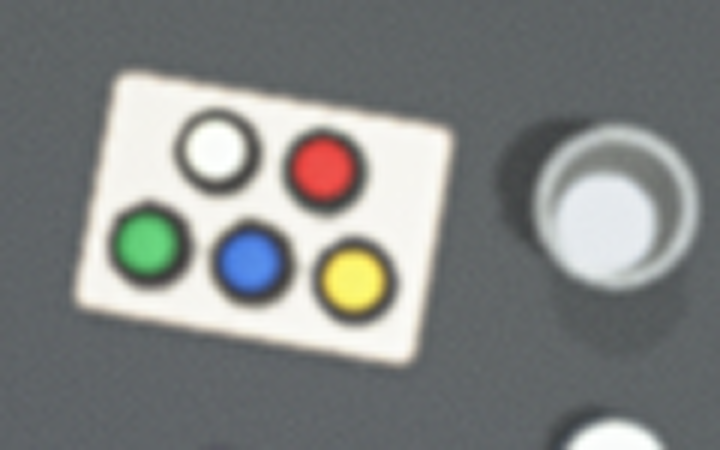

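View pics/t_car.png

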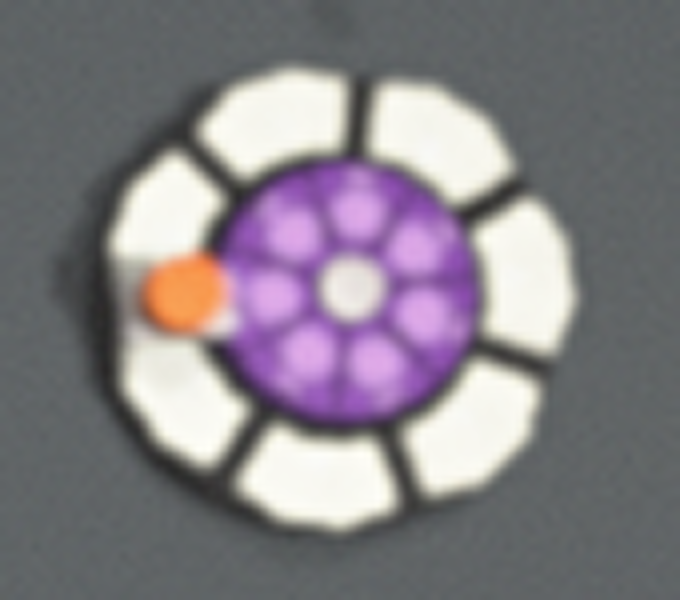

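View pics/s_both.png

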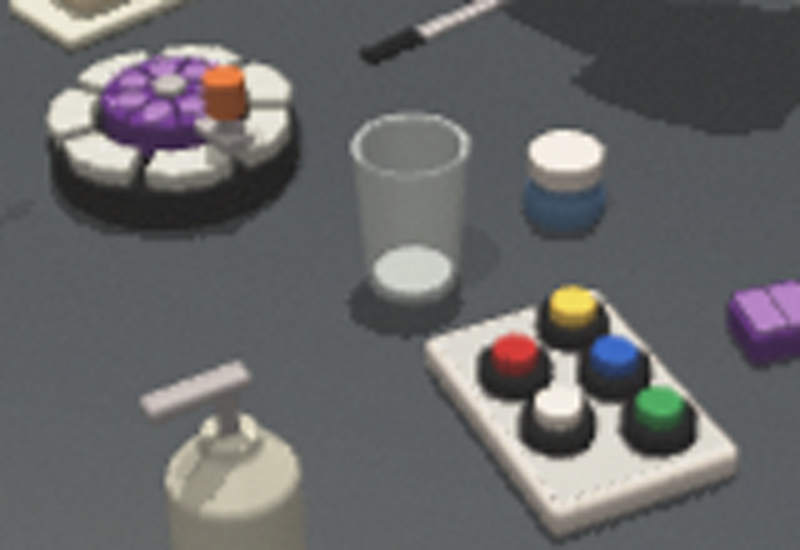

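```bash
cat > h.py <<'E'
import numpy as np,cv2
from rig import manip
from scipy.optimize import least_squares
def cam(n):
    c=manip.camera_model(n);return c
def proj(n,P):
    c=cam(n);R,_=cv2.Rodrigues(c["rvec"]);q=np.atleast_2d(P)@R.T+c["tvec"]
    s=q[:,:2]/q[:,2:];r2=(s**2).sum(1,keepdims=True);s=s*(1+c["k1"]*r2)
    K=c["intrinsics"];return s@K[:2,:2].T+K[:2,2]
def back(n,uv,z):
    uv=np.array(uv,float);p0=least_squares(lambda p:proj(n,[p[0],p[1],z])[0]-uv,[0.6,0]).x
    return p0
def crop(uv,f,x0,y0): return [(uv[0]+.5)/f-.5+x0,(uv[1]+.5)/f-.5+y0]
E
python3 - <<'E'
from h import *
T=lambda u:crop(u,6,245,165); C=lambda u:crop(u,8,375,145); S=lambda u:crop(u,5,230,165)
tk=dict(w=(217,151),r=(324,170),g=(149,243),b=(251,262),y=(353,281))
sk=dict(w=(558,402),r=(516,351),g=(660,403),b=(616,351),y=(575,302))
for k in tk: print(k,back("top",T(tk[k]),.042).round(4),back("scene",S(sk[k]),.042).round(4))
print("hub",back("top",C((352,288)),.058).round(4),back("scene",S((170,86)),.058).round(4))
print("knob",back("top",C((185,293)),.094).round(4),back("scene",S((223,79)),.094).round(4))
# fit keypad from top: front row y? 
loc=dict(g=(0,.048),b=(0,0),y=(0,-.048),w=(.048,.025),r=(.048,-.025))
def m(p,k):
    c,s=np.cos(p[2]),np.sin(p[2]);x,y=loc[k];return [p[0]+c*x-s*y,p[1]+s*x+c*y,.042]
for cams in (("top",),("scene",),("top","scene")):
    def f(p):
        r=[]
        for k in loc:
            if "top" in cams: r.append(proj("top",m(p,k))[0]-T(tk[k]))
            if "scene" in cams: r.append(proj("scene",m(p,k))[0]-S(sk[k]))
        return np.concatenate(r)
    s=least_squares(f,[.6,.1,0]);print(cams,s.x.round(4),np.abs(s.fun).max().round(2))
    print({k:np.round(m(s.x,k),4)[:2].tolist() for k in loc})
# slots at ring top: outer slot ends in top crop
sl=[(360,110),(495,197),(515,357),(408,480),(235,455),(212,165)]
for u in sl:
    print(back("top",C(u),.042).round(4))
E
```

```text
w [0.5701 0.1918] [0.5739 0.1911]
r [0.5602 0.1432] [0.5649 0.1444]
g [0.5289 0.2232] [0.5321 0.2242]
b [0.5192 0.1771] [0.5221 0.1773]
y [0.5094 0.131 ] [0.5117 0.1303]
hub [ 0.5839 -0.1807] [ 0.585  -0.1848]
knob [ 0.5789 -0.1177] [ 0.5831 -0.1192]
('top',) [ 0.5188  0.1772 -0.2067] 0.36
{'g': [0.5287, 0.2242], 'b': [0.5188, 0.1772], 'y': [0.5089, 0.1302], 'w': [0.5709, 0.1918], 'r': [0.5606, 0.1429]}
('scene',) [ 0.5222  0.1774 -0.21  ] 0.4
{'g': [0.5322, 0.2244], 'b': [0.5222, 0.1774], 'y': [0.5122, 0.1305], 'w': [0.5743, 0.1919], 'r': [0.5639, 0.143]}
('top', 'scene') [ 0.5202  0.1769 -0.2087] 0.79
{'g': [0.5301, 0.2239], 'b': [0.5202, 0.1769], 'y': [0.5102, 0.13], 'w': [0.5723, 0.1915], 'r': [0.562, 0.1425]}
[ 0.6473 -0.1903]
[ 0.616  -0.2348]
[ 0.5609 -0.2388]
[ 0.5199 -0.2006]
[ 0.5299 -0.1426]
[ 0.6296 -0.139 ]
```

>>> apply_moves(commands=[[0,0,0.1,60,-37,0,0],[0,0,0.2,120,-74,0,0],[0,0,0.32,180,-110,0,0],[0,0,0.32,230,-141,0,0],[0,0,0.32,280,-171,0,0],[0,0,0.32,330,-202,0,0],[0,0,0.32,381,-233,0,0],[0,0,0.32,381,-233,0,0],[0,0,0.32,381,-233,0,0],[0,0,0.32,381,-233,0,0]])

```text
time_s: 1.35
position: [0.4995, -0.3013, 0.2054]
orientation: [1.0, -0.001, -0.0, 0.0]
force: [-0.1, -0.4, 0.3]
opening: 0.0009
```

Run:
```python
from h import *
C=lambda u:crop(u,8,375,145)
sl=[(360,110),(495,197),(515,357),(408,480),(235,455),(212,165)]; k=[5,4,3,2,1,6]
P=np.array([back("top",C(u),.042) for u in sl])
def f(p):
    a=p[2]+np.array(k)*2*np.pi/7
    return (P[:,0]-p[0])*-np.sin(a)+(P[:,1]-p[1])*np.cos(a)
s=least_squares(f,[.585,-.182,1.63]);print(s.x,s.fun*1e3)
x=s.x
for i in(0,1):
    a=x[2]+i*2*np.pi/7;print(x[:2]+.062*np.array([np.cos(a),np.sin(a)]))
print("brush",back("top",[413,118],.09),"cup",back("top",[347,198],.095),"pump",back("top",[272,115],.12))
```

```text
[ 0.5846009  -0.18048884  1.64175063] [-0.10886459  0.29196159 -0.49020997  0.45229295 -0.21479429  0.05088526]
[ 0.58020542 -0.11864484]
[ 0.53350878 -0.14536626]
brush [ 0.74602451 -0.16548963] cup [0.53832849 0.01472571] pump [0.75428556 0.20198413]
```

>>> apply_moves(commands=[[0,0,0,2,-50,0,0],[0,0,0,4,-105,0,0],[0,0,0,6,-160,0,0],[0,0,0,8,-215,0,0],[0,0,0,11,-270,0,0],[0,0,0,11,-325,0,0],[0,0,0,11,-380,0,0],[0,0,0,11,-431,0,0],[0,0,0,11,-431,50,0],[0,0,0,11,-431,100,0],[0,0,0,11,-431,145,0],[0,0,0,11,-431,145,0],[0,0,0,11,-431,145,0]])

```text
time_s: 2.98
position: [0.5127, 0.1307, 0.062]
orientation: [1.0, -0.001, 0.001, -0.0]
force: [0.3, -0.2, 0.3]
opening: 0.0004
```

Run:
```python
from h import *
a=manip.capture("top");b=manip.capture("scene")
A=cv2.resize(a[160:235,240:340,::-1],None,fx=4,fy=4,interpolation=cv2.INTER_CUBIC)
B=cv2.resize(b[195:270,300:400,::-1],None,fx=4,fy=4,interpolation=cv2.INTER_CUBIC)
cv2.imwrite("pics/y1.png",np.hstack([A,B]));print(manip.get_obs()["position"])
```

```text
[0.51307    0.13109259 0.06248563]
```

View pics/y1.png

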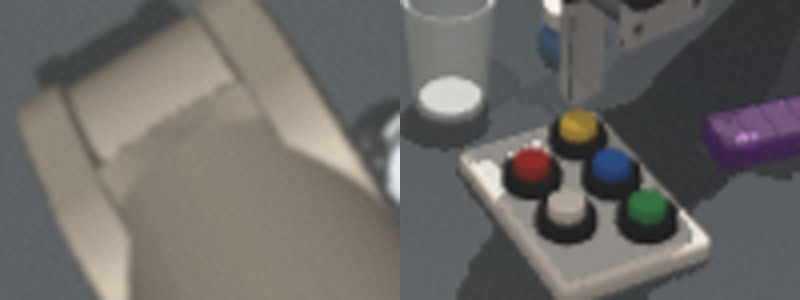

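>>> apply_moves(commands=[[0,0,0,0,0,12,0],[0,0,0,0,0,17,0],[0,0,0,0,0,20,0],[0,0,0,0,0,22,0],[0,0,0,0,0,22,0]])

```text
time_s: 3.7
position: [0.5116, 0.1311, 0.0385]
orientation: [1.0, -0.0, -0.0, 0.0]
force: [-1.9, -1.9, 3.6]
opening: -0.0
```

>>> apply_moves(commands=[[0,0,0,0,0,2,0],[0,0,0,0,0,4,0],[0,0,0,0,0,4,0],[0,0,0,0,0,4,0]])

```text
time_s: 4.2
position: [0.5119, 0.1312, 0.0357]
orientation: [1.0, -0.0, 0.0, 0.0]
force: [-10.2, -4.4, 31.9]
opening: 0.0004
```

>>> apply_moves(commands=[[0,0,0,0,0,-8,0],[0,0,0,0,0,-26,0],[0,0,0,0,0,-26,0],[0,0,0,0,0,-26,0],[0,0,0,5,-24,-26,0],[0,0,0,10,-47,-26,0],[0,0,0,10,-47,-26,0],[0,0,0,10,-47,-14,0],[0,0,0,10,-47,-8,0],[0,0,0,10,-47,-4,0],[0,0,0,10,-47,-2,0],[0,0,0,10,-47,-2,0],[0,0,0,10,-47,-2,0]])

```text
time_s: 5.82
position: [0.5217, 0.1778, 0.0366]
orientation: [1.0, -0.0, -0.0, 0.0]
force: [-2.1, -2.8, 4.3]
opening: 0.0006
```

>>> apply_moves(commands=[[0,0,0,0,0,1.5,0],[0,0,0,0,0,1.5,0],[0,0,0,0,0,1.5,0]])

```text
time_s: 6.2
position: [0.522, 0.178, 0.036]
orientation: [1.0, -0.0, 0.0, 0.0]
force: [-6.9, -4.5, 21.0]
opening: 0.0006
```

>>> apply_moves(commands=[[0,0,0,0,0,-8,0],[0,0,0,0,0,-26,0],[0,0,0,0,0,-26,0],[0,0,0,0,0,-26,0],[0,0,0,26,-7,-26,0],[0,0,0,52,-15,-26,0],[0,0,0,52,-15,-26,0],[0,0,0,52,-15,-14,0],[0,0,0,52,-15,-8,0],[0,0,0,52,-15,-4,0],[0,0,0,52,-15,-1.5,0],[0,0,0,52,-15,-1.5,0],[0,0,0,52,-15,-1.5,0]])

```text
time_s: 7.82
position: [0.5735, 0.1931, 0.0367]
orientation: [1.0, -0.0, -0.0, 0.0]
force: [-3.7, -2.0, 4.4]
opening: 0.0003
```

>>> apply_moves(commands=[[0,0,0,0,0,1.5,0],[0,0,0,0,0,1.5,0],[0,0,0,0,0,1.5,0]])

```text
time_s: 8.2
position: [0.5738, 0.1932, 0.036]
orientation: [1.0, -0.0, 0.0, 0.0]
force: [-8.1, -3.7, 19.4]
opening: 0.0002
```

>>> apply_moves(commands=[[0,0,0,0,0,-10,0],[0,0,0,0,0,-40,0],[0,0,0,0,0,-90,0],[0,0,0,0,0,-140,0],[0,0,0,0,0,-170,0],[0,0,0,0,0,-170,0]])

```text
time_s: 8.95
position: [0.5752, 0.1938, 0.2078]
orientation: [1.0, -0.0, 0.002, -0.001]
force: [-0.6, 1.0, 0.5]
opening: 0.0006
```

```bash
python3 -c "
from rig import manip;o=manip.get_obs();print(o['qpos'].round(3),o['position'])"
```

```text
[-0.163  0.331 -0.335  1.748  0.122  1.078 -2.11 ] [0.57518398 0.19378862 0.20781638]
```

>>> apply_moves(commands=[[0,0,0.15,1,30,0,1],[0,0,0.3,2,60,0,1],[0,0,0.45,3,90,0,1],[0,0,0.6,4,120,0,1],[0,0,0.75,5,150,0,1],[0,0,0.9,6,180,0,1],[0,0,1.05,7,210,0,1],[0,0,1.2,8,240,0,1],[0,0,1.35,8,270,0,1],[0,0,1.5,8,311,0,1],[0,0,1.5,8,311,40,1],[0,0,1.5,8,311,80,1],[0,0,1.5,8,311,80,1],[0,0,1.5,8,311,80,1]])

```text
time_s: 10.7
position: [0.5821, -0.1181, 0.1259]
orientation: [0.732, -0.682, 0.0, -0.0]
force: [-0.2, -0.3, 0.6]
opening: 0.094
```

Run:
```python
from h import *
a=manip.capture("top");b=manip.capture("scene")
A=cv2.resize(a[140:230,365:475,::-1],None,fx=3.5,fy=3.5,interpolation=cv2.INTER_CUBIC)
B=cv2.resize(b[130:220,220:330,::-1],None,fx=3.5,fy=3.5,interpolation=cv2.INTER_CUBIC)
cv2.imwrite("pics/k1.png",np.hstack([A,B]));o=manip.get_obs();print(o["position"],o["orientation"].round(3),o["qpos"].round(2))
```

```text
[ 0.58251299 -0.11805211  0.12650875] [ 0.732 -0.682  0.001 -0.001] [-0.39  0.44  0.63  1.9  -0.32  0.91 -2.68]
```

View pics/k1.png

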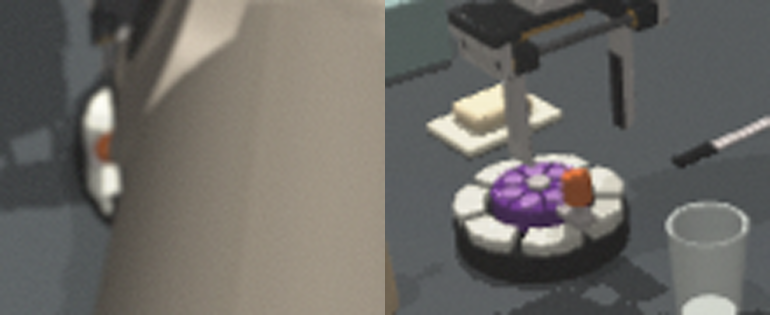

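Run:
```python
from h import *
B=manip.capture("scene")[:,:,::-1]
cv2.imwrite("pics/k2.png",cv2.resize(B[130:205,230:310],None,fx=8,fy=8,interpolation=cv2.INTER_CUBIC))
for P in ([.5823,-.118,.126],[.581,-.119,.094],[.535,-.118,.126],[.63,-.118,.126],[.581,-.119,.068]):
    p=proj("scene",P)[0]; print(P,((p-[230,130])*8+3.5).round(1))
```

```text
[0.5823, -0.118, 0.126] [354.8 334.1]
[0.581, -0.119, 0.094] [362.2 405.2]
[0.535, -0.118, 0.126] [460.9 296. ]
[0.63, -0.118, 0.126] [243.5 373.9]
[0.581, -0.119, 0.068] [366.8 463.2]
```

View pics/k2.png

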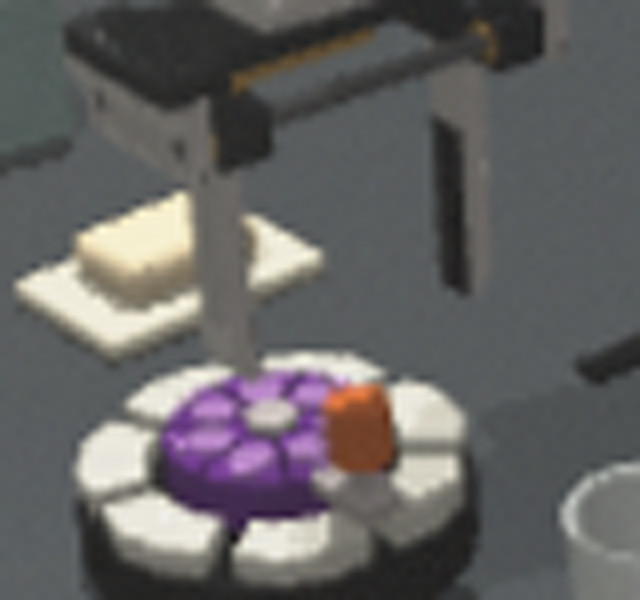

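>>> apply_moves(commands=[[0,0,0,0,0,20,1],[0,0,0,0,0,40,1],[0,0,0,0,0,55,1],[0,0,0,0,0,61,1],[0,0,0,0,0,61,1]])

```text
time_s: 11.48
position: [0.5815, -0.118, 0.0636]
orientation: [0.732, -0.682, -0.0, 0.0]
force: [0.2, -0.5, 0.7]
opening: 0.0942
```

>>> apply_moves(commands=[[0,0,0,0,0,0,0.6],[0,0,0,0,0,0,0.4],[0,0,0,0,0,0,0.2],[0,0,0,0,0,0,0.1],[0,0,0,0,0,0,0.1]])

```text
time_s: 12.1
position: [0.5817, -0.1178, 0.064]
orientation: [0.732, -0.682, 0.0, -0.0]
force: [0.6, 0.2, -0.6]
opening: 0.0474
```

>>> apply_moves(commands=[[0,0,0,0,0,0,0.1],[0,0,0,0,0,0,0.1],[0,0,0,0,0,0,0.1],[0,0,0,0,0,0,0.1]])

```text
time_s: 12.6
position: [0.5817, -0.1178, 0.064]
orientation: [0.732, -0.682, -0.0, 0.0]
force: [-0.0, 0.8, -0.7]
opening: 0.0256
```

>>> apply_moves(commands=[[0,0,0,0,0,-3,0.1],[0,0,0,0,0,-6,0.1],[0,0,0,0,0,-9,0.1],[0,0,0,0,0,-12,0.1],[0,0,0,0,0,-12.5,0.1],[0,0,0,0,0,-12.5,0.1]])

```text
time_s: 13.35
position: [0.5816, -0.1178, 0.0765]
orientation: [0.732, -0.682, -0.0, 0.0]
force: [0.1, -0.6, -5.0]
opening: 0.0255
```

Run:
```python
from h import *
B=manip.capture("scene")[:,:,::-1]
cv2.imwrite("pics/k3.png",cv2.resize(B[150:215,230:310],None,fx=8,fy=8,interpolation=cv2.INTER_CUBIC))
o=manip.get_obs();print(o["position"],o["force"],o["qpos"].round(2))
# tool-frame arc rows
p=o["position"];c=np.array([.5846,-.1810]);
v=np.array([.581,-.119])-c; v=v/np.linalg.norm(v)*.062
from scipy.spatial.transform import Rotation as R
q=R.from_quat(o["orientation"]).as_matrix();print(q.round(3))
for i in range(1,11):
    a=.8976*i/10;d=np.array([[np.cos(a)-1,-np.sin(a)],[np.sin(a),np.cos(a)-1]])@v
    print(round(-a,3),(q.T@np.array([d[0],d[1],0])*1e3).round(1))
```

```text
[ 0.58161182 -0.11785095  0.0764262 ] [-0.8513574  -1.21385874 -5.17287557] [-0.36  0.5   0.59  1.93 -0.38  0.82 -2.64]
[[ 0.07  -0.998 -0.   ]
 [-0.998 -0.07  -0.   ]
 [ 0.     0.    -1.   ]]
-0.09 [0.2 5.6 0. ]
-0.18 [ 0.9 11.1  0. ]
-0.269 [ 2.  16.5  0. ]
-0.359 [ 3.7 21.8  0. ]
-0.449 [ 5.8 27.   0. ]
-0.539 [ 8.4 31.9  0. ]
-0.628 [11.4 36.6  0. ]
-0.718 [14.8 41.   0. ]
-0.808 [18.6 45.   0. ]
-0.898 [22.7 48.8  0. ]
```

View pics/k3.png

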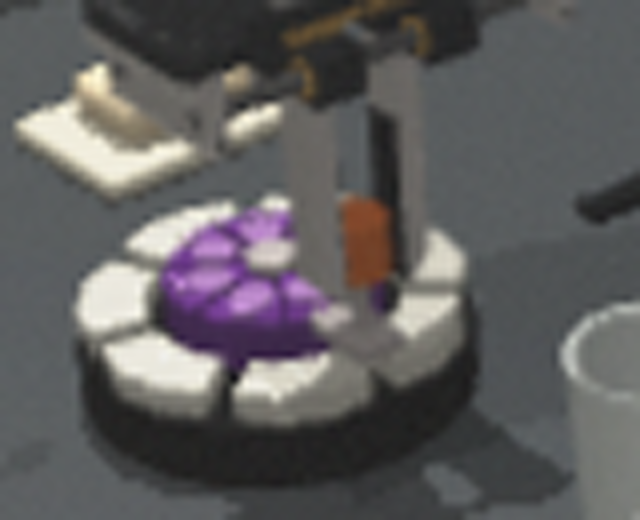

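>>> apply_moves(commands=[[0,0,-0.09,0.2,5.6,0,0.1],[0,0,-0.18,0.9,11.1,0,0.1],[0,0,-0.269,2,16.5,0,0.1],[0,0,-0.359,3.7,21.8,0,0.1],[0,0,-0.359,3.7,21.8,0,0.1]])

```text
time_s: 14.02
position: [0.5594, -0.1233, 0.0764]
orientation: [0.841, -0.541, -0.001, 0.0]
force: [-3.7, -0.8, -5.7]
opening: 0.0257
```

Run:
```python
from h import *
B=manip.capture("scene")[:,:,::-1]
cv2.imwrite("pics/k4.png",cv2.resize(B[150:215,230:310],None,fx=8,fy=8,interpolation=cv2.INTER_CUBIC))
o=manip.get_obs();print(o["position"],o["force"],o["wrist_torque"],o["qpos"].round(2))
from scipy.spatial.transform import Rotation as R
q=R.from_quat(o["orientation"]).as_matrix();print(q.round(3))
c=np.array([.5846,-.1810]);v=np.array([.581,-.119])-c; v=v/np.linalg.norm(v)*.062
r=lambda a:np.array([[np.cos(a),-np.sin(a)],[np.sin(a),np.cos(a)]])
for i in range(1,7):
    a=.359+.5386*i/6;d=r(a)@v-r(.359)@v
    print(round(.359-a,3),(q.T@np.array([d[0],d[1],0])*1e3).round(1))
```

```text
[ 0.55961532 -0.12318513  0.07631963] [-3.73580182 -1.52212876 -4.59862194] [-0.23311184  1.03028427 -0.31165735] [-0.29  0.45  0.5   1.97 -0.3   0.79 -2.33]
[[ 0.414 -0.91  -0.001]
 [-0.91  -0.414  0.   ]
 [-0.001  0.001 -1.   ]]
-0.09 [0.2 5.6 0. ]
-0.18 [ 0.9 11.1  0. ]
-0.269 [ 2.1 16.5  0. ]
-0.359 [ 3.7 21.8  0. ]
-0.449 [ 5.9 27.   0. ]
-0.539 [ 8.5 31.9  0. ]
```

View pics/k4.png

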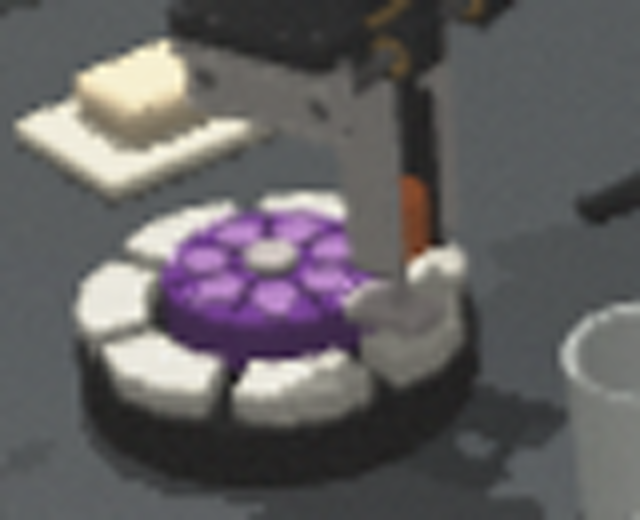

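>>> apply_moves(commands=[[0,0,-0.09,0.2,5.6,0,0.1],[0,0,-0.18,0.9,11.1,0,0.1],[0,0,-0.269,2.1,16.5,0,0.1],[0,0,-0.359,3.7,21.8,0,0.1],[0,0,-0.449,5.9,27,0,0.1],[0,0,-0.539,8.5,31.9,0,0.1],[0,0,-0.539,8.5,31.9,0,0.1],[0,0,-0.539,8.5,31.9,0,0.1]])

```text
time_s: 15.08
position: [0.533, -0.1446, 0.0758]
orientation: [0.954, -0.298, -0.002, 0.0]
force: [-9.1, -3.9, -4.7]
opening: 0.0256
```

Run:
```python
from h import *
B=manip.capture("scene")[:,:,::-1];A=manip.capture("top")[:,:,::-1]
cv2.imwrite("pics/k5.png",np.hstack([cv2.resize(B[150:215,240:305],None,fx=6,fy=6,interpolation=cv2.INTER_CUBIC),cv2.resize(A[150:215,385:450],None,fx=6,fy=6,interpolation=cv2.INTER_CUBIC)]))
o=manip.get_obs();print(o["position"],o["force"],o["wrist_torque"],o["qpos"].round(2),o["orientation"])
```

```text
[ 0.53298828 -0.14454198  0.07579225] [-9.15661435 -2.88831366 -4.4379712 ] [-0.79576788  2.30657918 -0.55932071] [-0.16  0.41  0.38  2.01 -0.21  0.76 -1.83] [ 9.54459956e-01 -2.98334063e-01 -1.65727609e-03  4.82866387e-04]
```

View pics/k5.png

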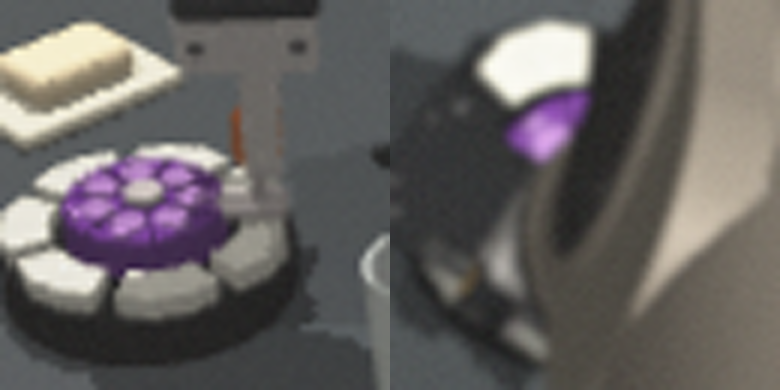

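>>> apply_moves(commands=[[0,0,0,0,0,2,0.1],[0,0,0,0,0,3.5,0.1],[0,0,0,0,0,5,0.1],[0,0,0,0,0,5,0.1]])

```text
time_s: 15.68
position: [0.533, -0.1445, 0.0707]
orientation: [0.954, -0.298, -0.002, 0.001]
force: [-9.4, -4.9, -4.2]
opening: 0.0249
```

>>> apply_moves(commands=[[0,0,0,0,0,2,0.1],[0,0,0,0,0,4,0.1],[0,0,0,0,0,6,0.1],[0,0,0,0,0,6.5,0.1],[0,0,0,0,0,6.5,0.1]])

```text
time_s: 16.3
position: [0.5329, -0.1446, 0.0643]
orientation: [0.954, -0.298, -0.002, 0.001]
force: [-11.2, -4.1, -2.4]
opening: 0.0255
```

>>> apply_moves(commands=[[0,0,0,0,0,0,0.35],[0,0,0,0,0,0,0.6],[0,0,0,0,0,0,0.8],[0,0,0,0,0,0,1],[0,0,0,0,0,0,1],[0,0,0,0,0,0,1],[0,0,0,0,0,0,1],[0,0,0,0,0,0,1]])

```text
time_s: 17.3
position: [0.5348, -0.144, 0.065]
orientation: [0.955, -0.297, 0.0, -0.0]
force: [-1.5, -0.1, -0.5]
opening: 0.0936
```

>>> apply_moves(commands=[[0,0,0,0,0,-20,1],[0,0,0,0,0,-60,1],[0,0,0,0,0,-100,1],[0,0,0,0,0,-140,1],[0,0,0,0,0,-140,1]])

```text
time_s: 17.92
position: [0.5362, -0.1444, 0.2078]
orientation: [0.955, -0.297, 0.002, -0.001]
force: [0.0, 0.3, -1.0]
opening: 0.0938
```

Run:
```python
from h import *
B=manip.capture("scene")[:,:,::-1];A=manip.capture("top")[:,:,::-1]
cv2.imwrite("pics/k6.png",np.hstack([cv2.resize(B[150:215,240:305],None,fx=6,fy=6,interpolation=cv2.INTER_CUBIC),cv2.resize(A[150:215,385:450],None,fx=6,fy=6,interpolation=cv2.INTER_CUBIC)]))
o=manip.get_obs();print(o["position"],o["force"],o["qpos"].round(2),o["orientation"],o["opening"])
for dz in(0,.009):
  for Q in([.5335,-.1455,.094+dz],[.5335,-.1455,.068+dz]): print(((proj("scene",Q)[0]-[240,150])*6+2.5).round(1))
```

```text
[ 0.53463777 -0.14392312  0.20485027] [ 0.11701091 -0.70378185  0.09785046] [-0.22  0.24  0.43  1.9  -0.12  1.03 -1.91] [ 9.55030477e-01 -2.96507572e-01  1.17462461e-04 -1.82563523e-04] 0.09401370943105762
[262.2 134.1]
[265.  176.8]
[261.2 119.1]
[264.1 162.1]
```

View pics/k6.png

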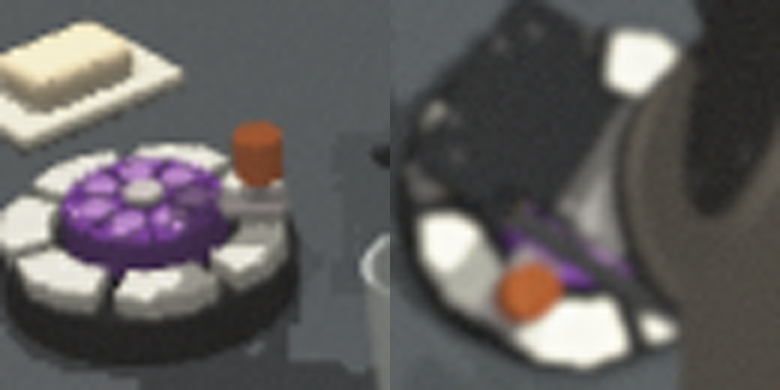

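Run:
```python
from h import *
p=back("top",[407.9,198.1],.094);print(p)
c=np.array([.5846,-.1805]);f=lambda p:np.arctan2(*(p-c)[::-1])
a=back("top",crop((185,293),8,375,145),.094);print(f(p)-f(a),f(a),f(p))
a=back("scene",crop((223,79),5,230,165),.094);b=back("scene",crop((257,133),6,240,150),.094);c=np.array([.585,-.183]);print(a,b,f(b)-f(a))
```

```text
[ 0.53427079 -0.14215647]
0.8285138659944453 1.6620338559704513 2.4905477219648966
[ 0.58311159 -0.11923953] [ 0.53504463 -0.14813156] 0.9318107482243383
```

>>> apply_moves(commands=[[0,0,-0.09,-30,-43,0,0],[0,0,-0.18,-60,-86,0,0],[0,0,-0.27,-90,-129,0,0],[0,0,-0.36,-120,-172,0,0],[0,0,-0.45,-150,-215,0,0],[0,0,-0.54,-180,-258,0,0],[0,0,-0.6,-211,-302,0,0],[0,0,-0.6,-211,-302,0,0],[0,0,-0.6,-211,-302,40,0],[0,0,-0.6,-211,-302,90,0],[0,0,-0.6,-211,-302,140,0],[0,0,-0.6,-211,-302,140,0],[0,0,-0.6,-211,-302,140,0]])

```text
time_s: 19.65
position: [0.5325, 0.224, 0.0661]
orientation: [1.0, -0.002, 0.0, -0.0]
force: [0.6, 0.2, 0.2]
opening: 0.0005
```

Run:
```python
from h import *
a=manip.capture("top");b=manip.capture("scene")
A=cv2.resize(a[145:225,380:460,::-1],None,fx=5,fy=5,interpolation=cv2.INTER_CUBIC)
B=cv2.resize(b[195:275,310:390,::-1],None,fx=5,fy=5,interpolation=cv2.INTER_CUBIC)
cv2.imwrite("pics/g1.png",np.hstack([A,B]));o=manip.get_obs();print(o["position"],o["orientation"].round(3))
```

```text
[0.53308537 0.22459875 0.0669775 ] [ 1.    -0.001  0.001 -0.001]
```

View pics/g1.png

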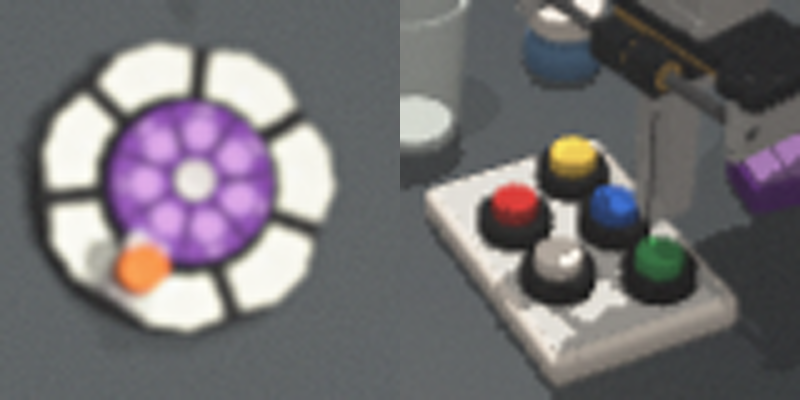

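The top view shows the knob at (143,268), over the next slot, with the start slot at (70,195) empty. The finger is above the green key.

>>> apply_moves(commands=[[0,0,0,0,0,14,0],[0,0,0,0,0,21,0],[0,0,0,0,0,25,0],[0,0,0,0,0,28,0],[0,0,0,0,0,28,0]])

```text
time_s: 20.38
position: [0.5318, 0.2243, 0.0369]
orientation: [1.0, -0.001, -0.0, 0.0]
force: [-2.5, -0.9, 4.1]
opening: 0.0006
```

>>> apply_moves(commands=[[0,0,0,0,0,1.5,0],[0,0,0,0,0,2,0],[0,0,0,0,0,2,0]])

```text
time_s: 20.75
position: [0.5319, 0.2244, 0.036]
orientation: [1.0, -0.001, 0.0, -0.0]
force: [-8.5, -3.1, 21.2]
opening: 0.0002
```

>>> apply_moves(commands=[[0,0,0,0,0,-10,0],[0,0,0,0,0,-40,0],[0,0,0,0,0,-90,0],[0,0,0,0,0,-140,0],[0,0,0,0,0,-170,0],[0,0,0,0,0,-170,0],[0,0,0,0,0,-170,0]])

```text
time_s: 21.62
position: [0.5317, 0.2242, 0.2045]
orientation: [1.0, -0.001, -0.0, 0.0]
force: [-0.3, -0.6, 0.8]
opening: 0.0001
```

Run:
```python
from h import *
for n in("scene","top"): cv2.imwrite(f"pics/{n}_end.png",manip.capture(n)[:,:,::-1])
o=manip.get_obs();print(o["position"],o["force"])
p=back("top",crop((143,268),5,380,145),.094);c=np.array([.5846,-.1805]);print(p,np.arctan2(*(p-c)[::-1])-1.642)
```

```text
[0.53145278 0.22406707 0.20392713] [ 0.47486497 -0.20355017  0.10585804]
[ 0.53399306 -0.14291548] 0.8607959147768183
```

View pics/scene_end.png

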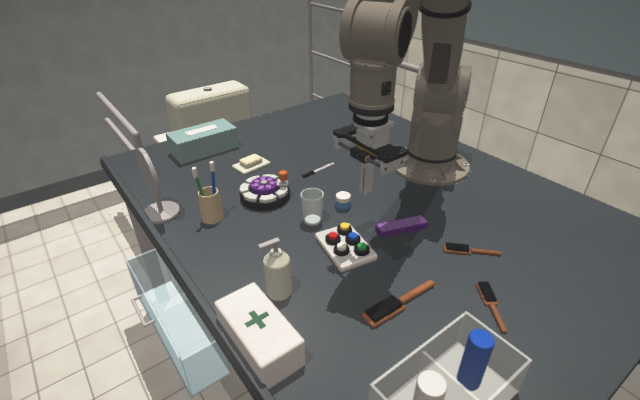

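View pics/top_end.png

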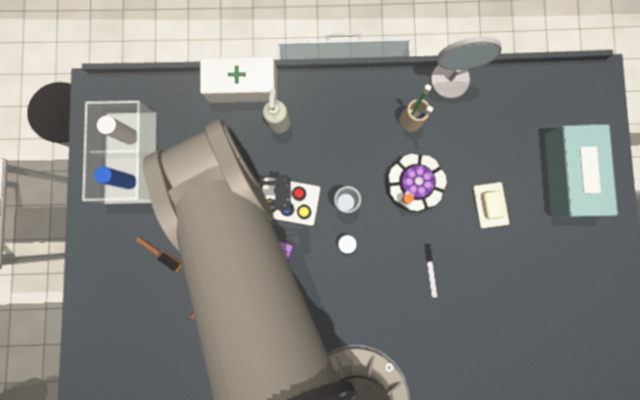

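```bash
python3 -c "
from rig import manip;print(manip.sign_off(),manip.get_obs()['time_s'])"
```

```text
the job is handed in; nothing more can be done
the job is handed in; nothing more can be done
```

I pressed yellow, blue and white in turn. I then drew the pin about 12.5 mm, swung the wheel one slot anticlockwise, lowered the pin into that slot and pressed green. I handed the job in shortly after the robot clock passed 21.6 s; sign-off gives no verdict.

- **Keys:** each key was pressed to its stop, with the fingertip at z ≈ 0.036 m and 19–32 N. In the last scene view all five look up. The red key was never touched.
- **Pin:** the grip came down to 64.3 mm, against 64.0 mm at the start. After release the knob's height in the scene picture matched a fully dropped pin within about 1 mm.
- **Wheel angle:** the two cameras disagreed. The top view gave 0.83–0.86 rad and the scene view 0.93 rad, against the wanted 0.898 ± 0.055. One pixel is worth about 0.04 rad. The pin's depth in the slot limits the error to about ±0.03 rad, so I accepted it.
- **Side force:** I felt about 12 N sideways on the tool at the end of the swing. It went away when the fingers opened.
- **Bystanders:** none looked moved or tipped in the last pictures, judged by eye. The arm partly hid the pill box in the top view, but it looked in place in the scene view.

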